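# Seat a new brake pad in the clip-lined carrier of the inspection slide

### The job

Pick up the new brake pad (the one with the thick lining; the other is worn thin) and mount it, lining up, in the iron carrier on the small inspection cross-slide: slide its two ears down into the clip-lined slots until the spring clips snap over them and the pad sits flat and fully home at both ends, then let go. The slide may have been left anywhere along its travel, so feel for the carrier with a light touch, and never force it: more than 60 N on the fixture bends the clips. Leave the worn pad and the other things on the bench where they are.

Things in the scene. Friction and masses are not known exactly. Their poses are not given: they have to be found in the camera images.
- new_pad_center (a point): centre (half-way up) of the loose new brake pad: 16 mm tall lying lining up, 0.14 to 0.26 kg. A 5 mm backing plate, 84 (y) x 44 mm (x), carries the rough grey lining block, 70 (y) x 40 (x) x 11 mm tall, with a 3 mm groove across its middle. Grasp the block by its long sides, 40 mm apart in x. z points up out of the lining; a half turn about z makes no difference.
- new_pad_ear (a point): centre of the new pad's ear at its +y end: ears at both ends (y = +-42 to +-51 mm, 102 mm over both), 16 mm wide in x, 5 mm thick, level with the backing plate (their underside is the pad's underside). Axes as the pad's.
- worn_pad_center (a point): centre of the worn pad: the same plate and ears, but the lining is only 4 mm tall (9 mm over all). It lies near the new one and stays there; the two may have changed places.
- fixture: fixed cross-slide; origin: centre of the underside of its base plate (116 x 150 x 10 mm; a handwheel sticks out 18 mm more at -x, 28 mm high). x is the carriage's travel, y runs along the mounted pad. The iron carrier stands on the carriage, its middle anywhere from x = -20 to +20 mm in this frame: NOT measured (feel or look). The lead screw holds it: pushing does not move it.
- mouth_mid (a point): fixture point at x = y = 0, as high as the tops of the carrier's two abutments (56 mm over the bench; bosses at y = +-69 mm are lower). Fixture axes. Each abutment spans 23 mm to either side of the carrier's middle in x, |y| = 43.5 to 64 mm, and has in its middle an ear slot open above and towards the other abutment: 19 mm wide in x (23 at the flared lips, 1 mm proud), ending at |y| = 52.4 mm.
- nose_mid (a point): fixture point at x = y = 0, at the height of the four spring noses, one on either side of each slot, 1.6 mm in the ear's way, with sloping lead-ins. The ears meet them when the pad's underside is about 12 mm above the seats; pushing past takes 8 to 20 N in all, most at 7 to 9 mm; for the last 2 mm they snap over the ears and hold them down. Their own squeeze adds some 15 N to the load.
- seat_mid (a point): fixture point at x = y = 0, at the height of the seats (36 mm over the bench). Fixture axes. A pad fully home has its underside at this height (its centre 8 mm above), y = 0, and x wherever the carrier stands.
- stereo_microscope: fixed tall stereo microscope to the right of the fixture, in the way of a straight swing across the bench: origin under its middle; stand plate from x = -109 to +79 mm and y = -140 to +140 mm; head and stand about 176 mm wide from 100 mm up; eyepieces reach to x = -163 mm, 325 to 395 mm above the bench. Pass in front of it, close to the robot.
- calliper: digital calliper lying on the bench, 200 mm long, a bystander
- loupe: black stand magnifier, 39 mm wide, 38 mm tall, a bystander
- tweezers: steel tweezers, 120 mm long, a bystander
- marker_black: black marker, 136 mm long, a bystander
- specimen_2: round black specimen mount, 30 mm wide, 16 mm tall, a bystander
- blower: black rubber dust blower, 109 mm long, a bystander

How it is judged (in metres and radians):
On the way:
1. the new pad is lifted clear of the bench (height (world z) of new_pad_center above 0.035 m), for 0.1 s.
At the end, for the whole second after the job is handed in: The new pad rests lining up in the carrier (wherever that stands along its travel, within 23.5 mm of the middle) with its underside within 1.5 mm of the seats, level within 0.03 rad, lengthwise within 3 mm of the fixture's middle and within 0.06 rad of its y axis, released and at rest (z of new_pad_center in the frame of seat_mid between 0.006 and 0.0095 m and x of new_pad_center in the frame of seat_mid between -0.0235 and 0.0235 m and y of new_pad_center in the frame of seat_mid between -0.003 and 0.003 m and angle between new_pad_center's own z axis and vertical below 0.03 rad and angle between the y axis of new_pad_center and the y axis of seat_mid, either way round below 0.06 rad and linear speed of new_pad below 0.01 m/s); the robot touches nothing.
It fails at once if the forces on the fixture, the clips' own squeeze included, add up to more than 60 N (contact force between fixture and anything else above 60 N).
It fails at once if the worn pad is moved (distance of worn_pad_center from where it was at the start of the episode above 0.02 m).
It fails at once if a bystander is moved (distance of any of calliper, loupe, tweezers, marker_black, specimen_2, blower from where it was at the start of the episode above 0.03 m).
It also fails if it takes over 61 s, if anything falls off the work surface, if the arm or the gripper's body presses on something with over 40 N, if the wrist force passes 120 N, or if a joint passes its speed limit or range.

### The arm

A 6-joint arm with a two-finger parallel gripper is mounted at the origin on a cart in front of the work surface, level with it; the furniture and walls round the work are solid. World frame = base frame: x ahead of the robot, y to its left, z up, the work surface at z = 0. Lengths are in mm, angles in rad, forces in N, time in s.
With the tool pointing down it reaches from about 325 to 875 mm from the base axis. Payload 4.4 kg.
Tool frame: the origin (TCP) lies on the centre line of the jaws, within the pads' length; the fingertips stand ahead of it and the grasp point (between the pads) lies 6 mm ahead of it (ctrl.tcp_to_tips is the z of the fingertips in the tool frame, in mm); z points along the fingers, y is the line along which they close (so a half turn about z gives the same grasp; the last joint's range is limited). The gripper opens to 85 mm and grips with 20 to 120 N. Pads are 22 mm wide; open, the fingers measure 114 mm over their backs; the gripper's body (76 mm by 85 mm) begins 54 mm behind the grasp point. The pads swing forward as they close: fully open they stand 13 mm farther back than shut.
Start: joints at [-1.482, 0.207, 1.542, -0, 1.393, -0.15], TCP at [135.996, -558.688, 256.282] pointing down, gripper open.
Joint ranges: [-2.73, 2.73], [-0.86, 2.22], [0.23, 2.46], [-1.11, 4.25], [0.08, 2.63], [-2.82, 2.82]. Speed limits (rad/s): [2.79, 2.79, 3.14, 3.14, 3.14, 3.14].

### API

Orientations are given as a 3x3 rotation matrix whose columns are the frame's x, y, z axes.
In Python, from plant import ctrl, sensors, optics gives the robot as it stands. Calls block until the motion is done:
- ctrl.move_ptp(position, orientation): joint-space move of the TCP to a pose.
- ctrl.move_l(position, rot=None, vel=150, threshold=None): straight line of the TCP; rot=None keeps the orientation; vel is the mean speed in mm/s. With threshold (N) it stops when the force on the tool has changed by that much, and returns True; else False.
- ctrl.set_joints(angles): joint-space move.
- ctrl.gripper_to(opening, force=None): finger opening in mm; force is the grip in N (None keeps the last); returns when the fingers have stopped.
- ctrl.hold(seconds).
- ctrl.solve_ik(position, orientation): joint angles nearest the present ones, or None.
- sensors.read_state(): the state.
- optics.grab_frame(name): name is "side" or "top" or "wrist"; returns (picture, depth): 384x512x3 uint8, red, green, blue; 384x512 float32, mm along the optical axis (not along the pixel's ray), 0 where there is no reading.
- optics.camera_params(name): a dict with "mtx" (3x3 intrinsics, pixels), "k1" (the pictures are not rectified: a ray, as slopes to the right and down, at radius r is drawn at 1 + k1 r^2 times it, then the intrinsics apply), "R" (3x3) and "t" (3): a world point X has camera coordinates R X + t; the wrist camera has in their place "T_tool_cam" (4x4, takes a point from camera to tool coordinates, whose origin is the TCP and whose axes are the flange's). Camera axes: x right, y down, z forward; pixel columns grow to the right and rows downward; lengths in mm; the calibration is good to about 2 mm. A picture is of the moment at which its call begins: read the wrist's pose just before it. camera_params takes no time and is no camera call.
A pose or a line that the arm cannot do raises ctrl.MotionError and nothing moves.
- ctrl.finish_job(): hands the job in; it is judged then, once.
The state is a dict: "t": time; "q": joint angles; "qvel": joint speeds; "tau": joint torques, N m; "eef_pos": TCP position; "eef_rot": TCP orientation; "force": force on the tool from outside, world axes, zero at the start; "wrist_torque": the same for the moment, N m; "grip_width": finger opening in mm; "grasp_force": force on a finger pad.
Only numpy, scipy, OpenCV 4.12 (cv2) and the standard library are available. Lean on these libraries where they do the work, as an engineer would, in place of code of your own. Each camera call takes 0.05 s, during which the arm holds its last target. There are 200 camera calls.

## Working session

There is one attempt and no reset: what is moved stays moved. The work goes in short steps, each a Python script; the robot and the scene stay as the last script left them, time stands still between calls to the robot, and variables do not carry over. Pictures are saved under pics/ and viewed, at most 10 in all, crops included, and the job is handed in when it is done.

```bash
mkdir -p pics
cat > h.py <<'E'
import numpy as np, cv2
from plant import ctrl, sensors, optics
def cloud(name):
    s=sensors.read_state(); im,d=optics.grab_frame(name); p=optics.camera_params(name)
    v,u=np.mgrid[0:384,0:512]; K=p["mtx"]
    pts=np.stack([u.ravel(),v.ravel()],1).astype(float)[:,None]
    n=cv2.undistortPoints(pts,K,np.array([p["k1"],0,0,0.]))[:,0]
    z=d.ravel().astype(float); c=np.c_[n*z[:,None],z]
    if name=="wrist":
        T=np.array(p["T_tool_cam"]); c=c@T[:3,:3].T+T[:3,3]; w=c@np.array(s["eef_rot"]).T+s["eef_pos"]
    else: w=(c-np.array(p["t"]))@np.array(p["R"])
    w[z==0]=np.nan
    return im,w.reshape(384,512,3)
def save(im,f): cv2.imwrite("pics/"+f,im[:,:,::-1])
E
python3 - <<'E'
from h import *
for n in("top","side"):
    im,w=cloud(n); np.save(n+".npy",w); 
    save(cv2.resize(im,(800,600)),n+".png")
print(sensors.read_state(), ctrl.tcp_to_tips)
E
```

```text
{'t': 0.1, 'q': array([-1.48251857e+00,  2.07394554e-01,  1.54280812e+00,  2.73224535e-05,
        1.39352867e+00, -1.50482583e-01]), 'qvel': array([ 0.0014486 , -0.00177008, -0.00215549, -0.00165763, -0.00019195,
        0.00200566]), 'tau': array([-1.08131298e-03, -3.84094906e+01, -2.92549968e+01, -2.83544805e-04,
        4.87020225e-03,  2.12944764e-05]), 'eef_pos': array([ 135.93617291, -558.04518367,  255.20930909]), 'eef_rot': array([[ 9.71633073e-01,  2.36493435e-01, -1.61763753e-04],
       [ 2.36493235e-01, -9.71630795e-01,  2.13272953e-03],
       [ 3.47201889e-04, -2.11048659e-03, -9.99997713e-01]]), 'force': array([-0.04466747, -0.06248935, -0.05883435]), 'wrist_torque': array([ 0.04928969, -0.00771273,  0.03896802]), 'grasp_force': 0.0, 'grip_width': 85.31839958540036} 25.0
```

View pics/top.png

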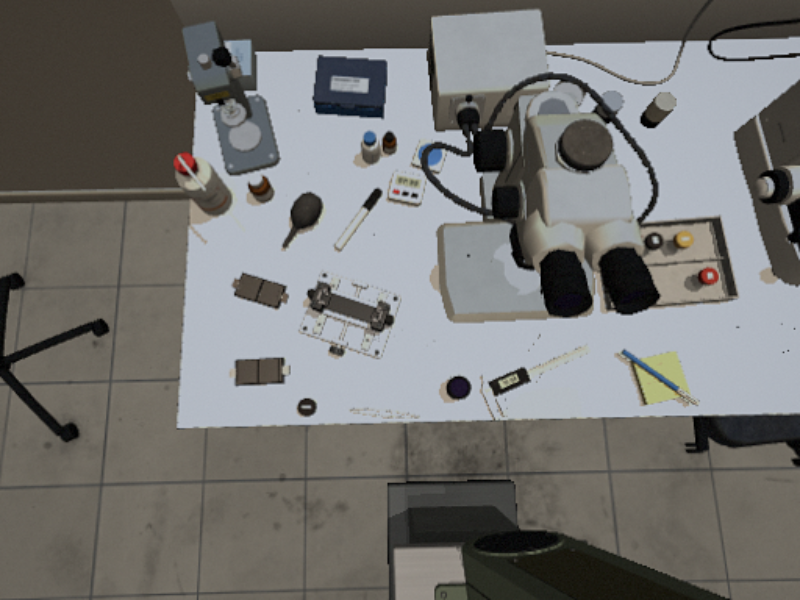

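View pics/side.png

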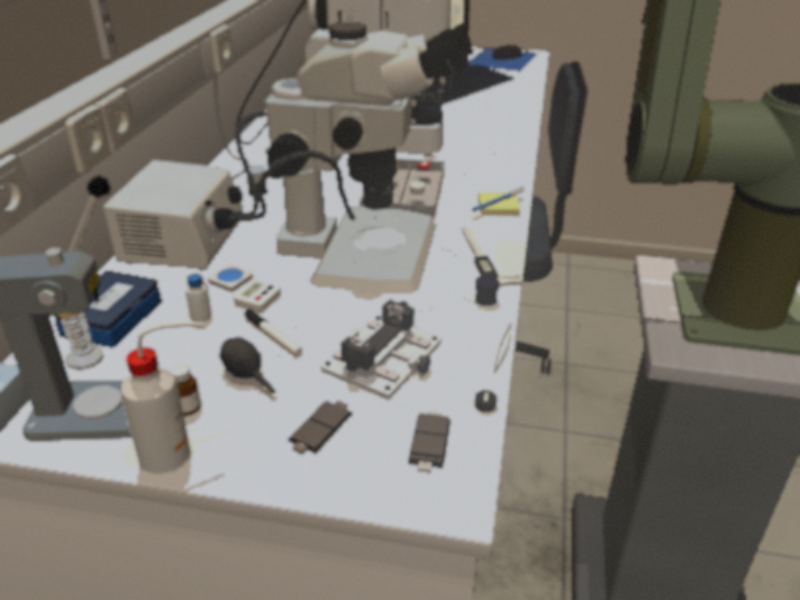

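The top view shows pads at about (260,290) and (260,371), the fixture at (352,312) and the microscope head on the right at (580,200), all in the 800x600 picture. The side view agrees. Depth should tell me which pad is thicker.

Run:
```python
from h import *
im=cv2.imread("pics/top.png"); w=np.load("top.npy")
g=cv2.resize(im,(512,384)).max(2)
def blob(x0,y0,x1,y1,name):
    x0,y0,x1,y1=[int(a*.64) for a in (x0,y0,x1,y1)]
    W=w[y0:y1,x0:x1]; m=g[y0:y1,x0:x1]<110
    P=W[m]; P=P[~np.isnan(P[:,0])]
    r=cv2.minAreaRect(P[:,:2].astype(np.float32))
    print(name,P.shape,np.median(P,0).round(1),"z pct",np.percentile(P[:,2],[10,30,50,70,90]).round(1),r)
    print(" table z",np.nanmedian(W[g[y0:y1,x0:x1]>190][:,2]))
blob(225,268,296,312,"A"); blob(225,350,298,392,"B"); blob(300,268,405,358,"fix dark")
# fixture: all points z>5
y0,y1,x0,x1=int(262*.64),int(362*.64),int(296*.64),int(406*.64)
P=w[y0:y1,x0:x1].reshape(-1,3); 
for lo,hi in((6,16),(45,70)):
    Q=P[(P[:,2]>lo)&(P[:,2]<hi)]; print(lo,len(Q),Q.mean(0),cv2.minAreaRect(Q[:,:2].astype(np.float32)))
def at(u,v): u,v=int(u*.64),int(v*.64); return np.nanmedian(w[v-1:v+2,u-1:u+2].reshape(-1,3),0).round(0)
for n,c in dict(scope=(480,270),scopeL=(440,270),specimen=(458,387),loupe=(307,407),blower=(305,210),marker=(357,220)).items(): print(n,at(*c))
```

```text
A (484, 3) [577.4 383.7   8.7] z pct [ 5.2  7.5  8.7  9.7 11.1] ((579.0075073242188, 384.73468017578125), (98.78816223144531, 43.295345306396484), 70.8704605102539)
 table z 0.40726813163515446
B (499, 3) [435.5 380.5  15.6] z pct [ 6.6 14.  15.6 16.6 18.2] ((436.8021240234375, 380.385009765625), (44.56671142578125, 80.82086181640625), 1.6855815649032593)
 table z 0.3279483043990734
fix dark (778, 3) [536.5 228.2  33. ] z pct [27.3 30.  33.  52.  56.6] ((521.6278076171875, 228.17776489257812), (153.57217407226562, 127.99089050292969), 69.73690795898438)
 table z 1.312261170431794
6 1126 [523.65920619 223.49644225  10.52001613] ((532.1231079101562, 224.2578582763672), (149.87692260742188, 115.7846908569336), 70.31866455078125)
45 302 [537.03762273 220.99269243  54.76580402] ((537.730224609375, 221.04351806640625), (151.32400512695312, 45.68088912963867), 69.92881774902344)
scope [603.  -4.  26.]
scopeL [610.  65.   7.]
specimen [401.  45.  36.]
loupe [375. 298.  16.]
blower [711. 299.  51.]
marker [705. 211.  14.]
```

Run:
```python
from h import *
w=np.load("top.npy"); P=w[60:215,270:430].reshape(-1,3); P=P[P[:,2]>60]
print("scope min x",np.percentile(P[:,0],[0,1,5]),P[np.argsort(P[:,0])[:3]].round())
R=lambda yaw: np.array([[np.cos(yaw),np.sin(yaw),0],[np.sin(yaw),-np.cos(yaw),0],[0,0,-1.]])
s=sensors.read_state(); print(np.arctan2(s["eef_pos"][1],s["eef_pos"][0]))
a=s["q"][0]+0.0
# retract to r=370 at the same azimuth
az=np.arctan2(s["eef_pos"][1],s["eef_pos"][0])
p=[350*np.cos(az),350*np.sin(az),260]
ctrl.move_ptp(p,s["eef_rot"])
q=np.array(sensors.read_state()["q"]); print(q, sensors.read_state()["t"])
for t in (-0.3,0.72):
    q2=q.copy(); q2[0]+=(np.arctan2(380,436)-az)*(1 if t>0 else .5); print(q2)
ctrl.set_joints(q2)
print(sensors.read_state()["t"],sensors.read_state()["eef_pos"])
# wrist camera geometry
print(np.array(optics.camera_params("wrist")["T_tool_cam"]).round(2))
```

```text
scope min x [459.07164057 465.36320849 476.41679961] [[459. -41. 352.]
 [459. -43. 352.]
 [459. -39. 352.]]
-1.3318563512620225
[-1.58054792e+00 -3.15176070e-01  2.02735438e+00 -1.13522507e-04
  1.42918718e+00 -2.48389696e-01] 1.0
[-5.56180670e-01 -3.15176070e-01  2.02735438e+00 -1.13522507e-04
  1.42918718e+00 -2.48389696e-01]
[ 4.68186580e-01 -3.15176070e-01  2.02735438e+00 -1.13522507e-04
  1.42918718e+00 -2.48389696e-01]
3.15 [265.39051441 230.16111085 260.72763032]
[[-0.0000e+00 -9.5000e-01 -3.0000e-01  7.5630e+01]
 [ 1.0000e+00 -0.0000e+00 -0.0000e+00 -9.0000e-02]
 [ 0.0000e+00 -3.0000e-01  9.5000e-01 -1.1675e+02]
 [ 0.0000e+00  0.0000e+00  0.0000e+00  1.0000e+00]]
```

```bash
cat >> h.py <<'E'
def R(yaw): # tool y along (cos yaw, sin yaw), i.e. the pad's x; tool x = pad's y
    c,s=np.cos(yaw),np.sin(yaw); return np.array([[-s,c,0],[c,s,0],[0,0,-1.]])
def st(): s=sensors.read_state(); return s["t"],np.round(s["eef_pos"],2),np.round(s["force"],2),round(s["grip_width"],2),round(float(s["grasp_force"]),1)
E
python3 - <<'E'
from h import *
ctrl.move_ptp([436,380,160],R(0.03)); ctrl.hold(.2)
print(st())
im,w=cloud("wrist"); np.save("w1.npy",w); save(im,"w1.png")
P=w.reshape(-1,3); Q=P[(abs(P[:,0]-436)<60)&(abs(P[:,1]-380)<75)]
print("table",np.median(Q[(Q[:,2]<4)&(Q[:,2]>-6)][:,2]))
for lo,hi in((12,25),(3,9)):
    q=Q[(Q[:,2]>lo)&(Q[:,2]<hi)]; print(lo,len(q),np.median(q,0),cv2.minAreaRect(q[:,:2].astype(np.float32)))
E
```

```text
(4.325, array([436.13, 379.74, 161.48]), array([ 0.13,  0.52, -0.99]), 84.9, 0.0)
table -0.7355235016910058
12 3947 [436.17448236 384.20427886  15.24421515] ((426.53460693359375, 357.1568603515625), (132.51913452148438, 62.510894775390625), 68.38452911376953)
3 1125 [435.48531706 410.8673974    4.50460063] ((430.0733642578125, 363.9035339355469), (138.77682495117188, 69.16817474365234), 70.5675277709961)
```

View pics/w1.png

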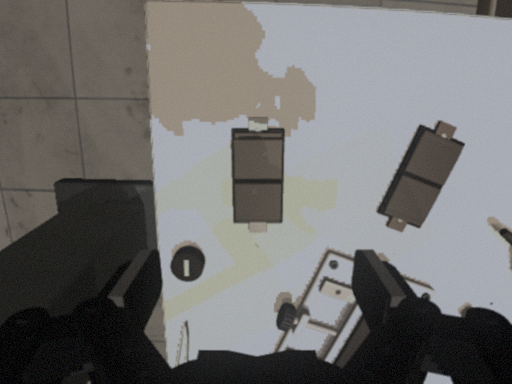

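New pad in the wrist view: lining spans cols 232–284 and rows 128–222, with ears at (258,123) and (258,227). The worn pad is at (420,175). Next I fit the lining rectangle, grasp, lift, and look at the fixture.

Run:
```python
from h import *
w=np.load("w1.npy"); W=w[105:240,220:297].reshape(-1,3)
q=W[(W[:,2]>12)&(W[:,2]<20)]
r=cv2.minAreaRect(q[:,:2].astype(np.float32)); print("block",len(q),r,q.mean(0))
e=W[(W[:,2]>2.5)&(W[:,2]<8)]
for sgn in(1,-1):
    k=e[(sgn*(e[:,1]-r[0][1])>43)]; print("ear",len(k),np.median(k,0))
```

```text
block 3818 ((436.8487854003906, 382.3768310546875), (40.03945541381836, 70.1575698852539), 1.4626575708389282) [436.79997296 383.78583244  15.22195929]
ear 195 [435.89056372 429.43020723   4.17730964]
ear 145 [438.0275135  335.40345901   4.39779524]
```

Run:
```python
from h import *
ctrl.gripper_to(50,80); print(ctrl.tcp_to_tips)
Rt=R(0.0255)
ctrl.move_l([436.9,382.4,60],Rt); print(st())
hit=ctrl.move_l([436.9,382.4,32],Rt,vel=40,threshold=6); print(hit,st())
ctrl.gripper_to(30,80); print(st(), ctrl.tcp_to_tips)
ctrl.hold(.2)
ctrl.move_l([436.9,382.4,110],Rt,vel=80); ctrl.hold(.2); print(st())
# look at the fixture from its place, wrist cam
yaw=np.radians(-20)
ctrl.move_ptp([520,228,220],R(yaw)); ctrl.hold(.3); print(st())
im,w=cloud("wrist"); np.save("w2.npy",w); save(im,"w2.png")
```

```text
25.0
(5.6333, array([437.62, 382.84,  60.76]), array([-0.88,  0.36, -0.52]), 49.9, 0.0)
False (6.4833, array([437.04, 382.49,  32.03]), array([-0.47, -0.75, -0.07]), 49.97, 0.0)
(6.75, array([437.35, 382.71,  32.86]), array([-1.47, -0.7 ,  3.83]), 36.82, 80.6) 25.0
(8.275, array([436.54, 382.14, 109.3 ]), array([ 0.67,  0.2 , -2.12]), 37.38, 80.3)
(9.4167, array([519.08, 228.91, 218.95]), array([-0.32,  0.11, -1.4 ]), 37.25, 80.3)
```

View pics/w2.png

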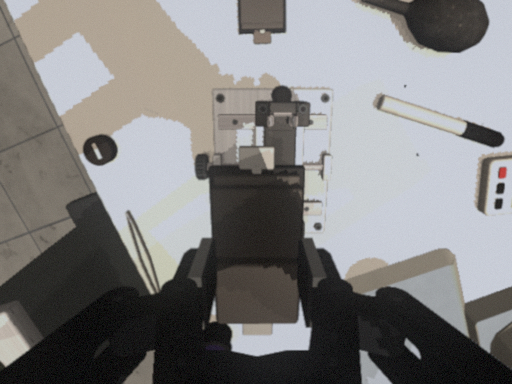

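The pad is held squarely, lining cols 212–303, rows 168–322. It hides most of the fixture, but the +y abutment shows at (283,112). I'll shift sideways for one clear view and fit both the held pad and the carrier.

Run:
```python
from h import *
yaw=np.radians(-20)
ctrl.move_l([428,250,210],R(yaw),vel=200); ctrl.hold(.3); s=sensors.read_state();print(st())
im,w=cloud("wrist"); np.save("w3.npy",w); save(im,"w3.png"); np.savez("s3.npz",p=s["eef_pos"],R=s["eef_rot"])
```

```text
(10.3917, array([428.97, 249.75, 210.14]), array([ 0.48, -0.2 , -1.24]), 37.13, 80.3)
```

View pics/w3.png

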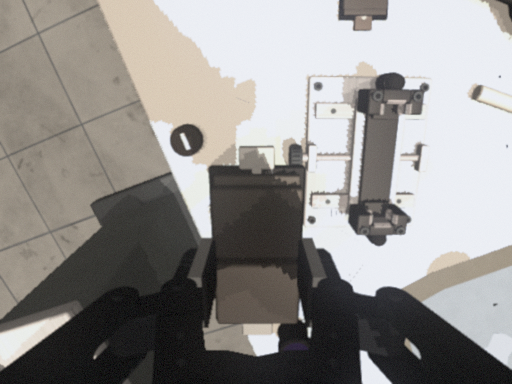

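The fixture is fully visible: base plate cols 308–430, rows 76–230, abutments at (388,100) and (380,220). The held pad is at cols 210–303. Now I fit both.

Run:
```python
from h import *
w=np.load("w3.npy"); s=np.load("s3.npz")
W=w[65:250,296:445].reshape(-1,3); W=W[~np.isnan(W[:,0])]
def rect(q,n):
    r=cv2.minAreaRect(q[:,:2].astype(np.float32)); print(n,len(q),r,q.mean(0).round(2)); return r
base=W[(W[:,2]>7)&(W[:,2]<13)]; r=rect(base,"base")
ab=W[(W[:,2]>52)&(W[:,2]<62)]; rect(ab,"abut tops")
print(np.median(W[(abs(W[:,2])<3)][:,2]), np.percentile(ab[:,2],[5,50,95]))
# fixture frame percentiles
b=np.radians(r[2]); yaw=(b-np.pi/2) if b>np.pi/4 else b
print("yaw deg",np.degrees(yaw))
ex=np.array([np.cos(yaw),np.sin(yaw)]); ey=np.array([-ex[1],ex[0]]); c=np.array(r[0])
for sg in(1,-1):
    l=np.c_[(ab[:,:2]-c)@ex,(ab[:,:2]-c)@ey]; l=l[(sg*l[:,1]>40)]; print("abut",len(l),np.percentile(l,[1,50,99],axis=0).round(1).tolist())
for z0,z1 in((24,42),):
    q=W[(W[:,2]>z0)&(W[:,2]<z1)]; l=np.c_[(q[:,:2]-c)@ex,(q[:,:2]-c)@ey]; l=l[abs(l[:,1])<40]; print("bridge",len(l),np.percentile(l,[1,50,99],axis=0).round(1).tolist())
# held pad in tool frame
T=(w-s["p"])@s["R"]
H=T[130:340,200:312].reshape(-1,3); H=H[~np.isnan(H[:,0])]
k=H[(H[:,2]>0)&(H[:,2]<45)&(abs(H[:,1])<30)&(abs(H[:,0])<60)]
print(np.histogram(k[:,2],bins=range(0,46,3))[0])
top=k[(k[:,2]<24)&(abs(k[:,1])<17)]
A=np.c_[top[:,0],top[:,1],np.ones(len(top))]; co=np.linalg.lstsq(A,top[:,2],rcond=None)[0]; print("plane",co)
tt=k[abs(k[:,2]-(k@np.r_[co[:2],0]+co[2]))<3]; rect(tt,"block tool")
for sg in(1,-1):
    e=k[(sg*k[:,0]>44)]; print("ear",len(e),np.percentile(e,[2,50,98],axis=0).round(1).tolist() if len(e) else 0)
```

```text
base 7384 ((533.2732543945312, 225.54611206054688), (149.2833251953125, 116.43148803710938), 70.0516128540039) [524.12 237.52   9.3 ]
abut tops 2347 ((538.9070434570312, 223.2451629638672), (150.2108917236328, 46.94744873046875), 70.05850219726562) [540.94 230.54  54.56]
-0.7509552732252303 [52.60183106 54.37461625 57.36646512]
yaw deg -19.948387145996087
abut 1323 [[-16.4, 43.5], [5.7, 56.4], [28.4, 73.3]]
abut 1024 [[-16.9, -73.8], [5.7, -55.9], [28.5, -43.6]]
bridge 3060 [[-67.9, -39.7], [4.4, 1.0], [26.1, 39.4]]
[ 182  174  170  175  163 7762 3825  902  454 1963  154    4    0    0
    0]
plane [ 2.12928843e-02 -4.88958332e-04  1.80396514e+01]
block tool 11630 ((-0.023052215576171875, -0.26171112060546875), (70.57489776611328, 50.080326080322266), 0.17839427292346954) [ 3.61 -0.12 17.79]
ear 576 [[44.1, -7.8, 27.5], [47.7, -0.3, 28.7], [50.9, 7.3, 31.6]]
ear 292 [[-50.9, -7.9, 27.5], [-47.5, -0.1, 28.7], [-44.2, 7.6, 29.7]]
```

```bash
cat >> h.py <<'E'
def avg(n=10):
    a=[]
    for _ in range(n):
        ctrl.hold(.02); s=sensors.read_state(); a.append(np.r_[s["eef_pos"],s["force"],s["wrist_torque"]])
    return np.mean(a,0).round(2), np.std(a,0).round(2)[:4]
YAW=np.radians(-20); EX=np.array([np.cos(YAW),np.sin(YAW),0]); EY=np.array([-EX[1],EX[0],0]); C=np.array([538.8,223.1,0])
E
python3 - <<'E'
from h import *
print(avg())
ctrl.move_ptp(C+[0,0,130],R(YAW)); ctrl.move_l(C+[0,0,96],R(YAW),vel=80); ctrl.hold(.2); print(avg())
hit=ctrl.move_l(C+[0,0,83.5],R(YAW),vel=12,threshold=5); print(hit,st(),avg())
E
```

```text
(array([ 4.2842e+02,  2.4983e+02,  2.0995e+02,  9.0000e-02, -1.5000e-01,
       -1.9400e+00, -1.0000e-02,  3.0000e-02, -0.0000e+00]), array([0.14, 0.03, 0.03, 0.38]))
(array([ 5.3923e+02,  2.2317e+02,  9.6520e+01,  1.6000e-01, -3.0000e-01,
       -2.0800e+00, -1.0000e-02, -0.0000e+00,  2.0000e-02]), array([0.08, 0.02, 0.07, 0.63]))
False (13.3583, array([538.88, 223.13,  83.59]), array([-0.08,  0.36, -0.76]), 37.22, 80.3) (array([ 5.3890e+02,  2.2313e+02,  8.3630e+01,  1.0000e-01, -2.5000e-01,
       -1.7800e+00,  3.0000e-02, -0.0000e+00,  1.0000e-02]), array([0.01, 0.01, 0.01, 0.63]))
```

The pad entered the slots without contact, so I'll centre it by feel.

Run:
```python
from h import *
P=C+[0,0,83.5]
for n,E in(("x",EX),("y",EY)):
    lim=[]
    for sg in(1,-1):
        hit=ctrl.move_l(P+sg*3.5*E,vel=8,threshold=4); s=sensors.read_state(); d=(np.array(s["eef_pos"])-P)@E
        print(n,sg,hit,round(d,2),(np.array(s["force"])).round(1)); lim.append(d if hit else np.nan)
        ctrl.move_l(P,vel=12)
    m=np.mean(lim)
    if not np.isnan(m): P=P+m*E; ctrl.move_l(P,vel=12)
    print(n,"mid",m)
print(avg()); np.save("P.npy",P)
```

```text
x 1 True 1.49 [-0.4 -0.7 -3. ]
x -1 True -1.08 [ 1.4  0.3 -0.5]
x mid 0.20762999284836126
y 1 True 1.39 [ 0.3  0.4 -2.2]
y -1 True -1.0 [ 0.8  1.1 -0.4]
y mid 0.19288926809570328
(array([ 5.3894e+02,  2.2317e+02,  8.3380e+01, -1.0000e-01,  1.0000e-02,
       -1.4500e+00, -1.0000e-02,  0.0000e+00,  2.0000e-02]), array([0.05, 0.02, 0.06, 0.38]))
```

Run:
```python
from h import *
P=np.load("P.npy")
for z in (80,78,76,74,72,70.5,69.5,69,68.5,68,67.5,67):
    hit=ctrl.move_l([P[0],P[1],z],vel=8,threshold=24); a=avg(4)[0]; print(z,hit,a[2],"F",a[3:6],"M",a[6:9])
    if hit or a[5]>22: break
print(st())
```

```text
80 False 80.1 F [ 0.7  -0.05 -1.22] M [-0.01 -0.11 -0.01]
78 False 78.81 F [ 0.   -0.82  5.09] M [-0.15  0.01  0.  ]
76 False 77.92 F [-1.55 -1.31 11.2 ] M [-0.28  0.33 -0.04]
74 False 74.91 F [ 0.41 -0.23  4.42] M [-0.01 -0.01 -0.02]
72 False 72.34 F [0.6  1.12 4.66] M [ 0.21 -0.17  0.02]
70.5 False 69.65 F [ 3.85  1.64 -2.31] M [ 0.17 -0.63 -0.06]
69.5 False 69.01 F [ 3.35 -0.23 -3.73] M [ 0.04 -0.73 -0.02]
69 False 68.96 F [ 2.48 -1.59 -2.08] M [-0.18 -0.58  0.01]
68.5 False 68.91 F [ 0.24 -2.74  3.36] M [-0.46 -0.18  0.  ]
68 False 68.88 F [-1.53 -3.76  7.12] M [-0.56  0.12 -0.02]
67.5 False 68.85 F [-2.11 -4.14  9.71] M [-0.62  0.27 -0.01]
67 False 68.82 F [-3.36 -4.1  11.86] M [-0.69  0.45 -0.02]
(21.9167, array([539.  , 222.96,  68.82]), array([-2.79, -4.38, 11.91]), 36.78, 82.4)
```

It snapped over at about 70 and is hard on the seats at 68.8. I'll unload, release, back off and check.

Run:
```python
from h import *
P=np.load("P.npy")
ctrl.move_l([P[0],P[1],68.7],vel=10); print(st())
ctrl.gripper_to(56); print(st())
ctrl.move_l([P[0],P[1],130],vel=60)
ctrl.move_l(P*[1,1,0]-75*EY+[0,0,210],vel=150); ctrl.hold(.3); print(st())
im,w=cloud("wrist"); save(im,"w4.png"); W=w.reshape(-1,3); W=W[~np.isnan(W[:,0])]
d=W-C; X=d@EX; Y=d@EY
b=(abs(X)<16)&(abs(Y)<32)&(W[:,2]>40)&(W[:,2]<62)
A=np.c_[X[b],Y[b],np.ones(b.sum())]; print("lining top plane",b.sum(),np.linalg.lstsq(A,W[b][:,2],rcond=None)[0])
for sg in(1,-1):
    m=(abs(X)<5)&(sg*Y>44)&(sg*Y<50); print("ear z",m.sum(),np.median(W[m][:,2]) if m.any() else 0)
print("table",np.median(W[abs(W[:,2])<4][:,2]))
```

```text
(22.2333, array([538.95, 222.96,  68.89]), array([-0.19, -2.84,  5.12]), 36.98, 81.6)
(22.5583, array([538.45, 223.63,  68.14]), array([ 0.2 , -0.37, -0.55]), 55.96, 0.0)
(24.9167, array([513.14, 153.05, 209.28]), array([ 0.02, -0.3 , -0.08]), 56.13, 0.0)
lining top plane 3310 [2.48796137e-03 8.57267848e-04 5.06983613e+01]
ear z 96 39.98971514175804
ear z 79 40.294836760727264
table -0.7666749084746556
```

View pics/w4.png

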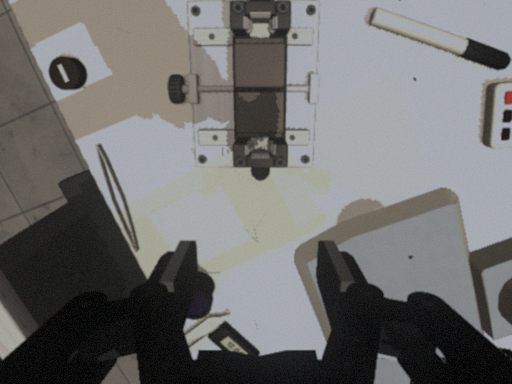

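The pad lies centred in the carrier (lining at about (260,90), ears in both slots). It is level, with its top 51.5 mm above the bench against 52 mm expected, so it is fully home.

```bash
python3 -c "
from plant import ctrl
print(ctrl.finish_job())"
```

```text
the job is handed in; nothing more can be done
None
```

The new pad is mounted lining up in the carrier, snapped home and level, and released; I've handed the job in at about 25 s on the robot's clock, with no verdict returned.

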